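# Bandage shears from the drawer to the hanger

### The arm

A 6-joint arm with a two-finger parallel gripper is mounted at the origin on a cart in front of the work surface, level with it; the furniture and walls round the work are solid. World frame = base frame: x ahead of the robot, y to its left, z up, the work surface at z = 0. Lengths are in mm, angles in rad, forces in N, time in s.
With the tool pointing down it reaches from about 375 to 975 mm from the base axis. Payload 3.8 kg.
Tool frame: the origin (TCP) lies midway between the tips of the shut fingers; the grasp point (between the pads) lies behind it (bot.grip_point_offset is the z of the grasp point in the tool frame, in mm); z points along the fingers, y is the line along which they close (so a half turn about z gives the same grasp; the last joint's range is limited). The gripper opens to 85 mm and grips with 20 to 120 N. Pads are 22 mm wide; open, the fingers measure 114 mm over their backs; the gripper's body (76 mm by 85 mm) begins 54 mm behind the grasp point. The pads swing forward as they close: fully open they stand 13 mm farther back than shut.
Start: joints at [-1.161, 0.264, 1.604, -0, 1.274, -0.037], TCP at [291.649, -608.735, 231.28] pointing down, gripper open.
Joint ranges: [-2.63, 2.63], [-0.94, 2.18], [0.31, 2.57], [-1.31, 4.45], [0, 2.66], [-2.55, 2.55]. Speed limits (rad/s): [2.57, 2.57, 3.14, 3.14, 3.14, 3.14].

### API

Orientations are given as a rotation vector (axis times angle).
In Python, from station import bot gives the robot as it stands.
- The arm moves only by the shell command python3 -m crank 'ROWS' [OPENING]. ROWS is JSON, a list of rows, each a list of 4 numbers: the shift along the tool's x, y, z in mm, then the turn about the tool's z in degrees. A call has 1 to 8 rows; each row is the pose to reach, as a shift and turn from the pose commanded when the call began, along the tool's axes at that moment; what a row does not reach only later rows make up. A row lasts 1/10 s, in which the tool goes at most 50 mm and 8.59 degrees, less where a joint would pass 70% of its speed; a pose out of reach is approached as far as the arm can. A call with a gripper value outside its range is refused whole. OPENING is the opening, from -1 (shut) to 1 (fully open), set as the call begins (- or left out, the last holds). The fingers move at their own pace and stop on an object; the grip force is fixed at half the most. Time passes only in rows, so rows that repeat a pose let the fingers close. It gives the time, the measured TCP pose, the force, the opening and the grip force at its end, in the units of the state.
- bot.get_state(): the state, without advancing time (a new reading comes with each control period).
- bot.camera(name): name is "side" or "top" or "wrist"; returns the picture (400x640x3 uint8, red, green, blue); there is no depth.
- bot.camera_info(name): a dict with "mtx" (3x3 intrinsics, pixels), "cam_to_world" (4x4, takes a point from camera to world coordinates). Camera axes: x right, y down, z forward; pixel columns grow to the right and rows downward; lengths in mm; the calibration is good to about 2 mm. A picture is of the moment at which its call begins: read the wrist's pose just before it. camera_info takes no time and is no camera call; for the wrist camera it gives the pose at the moment of the call.
- bot.sign_off(): hands the job in; it is judged then, once.
The state is a dict: "t": time; "q": joint angles; "joint_vel": joint speeds; "joint_efforts": joint torques, N m; "ee_pos": TCP position; "tool_rot": TCP orientation; "contact_force": force on the tool from outside, world axes, zero at the start; "wrist_torque": the same for the moment, N m; "grip_width": finger opening in mm; "grasp_force": force on a finger pad.
Only numpy, scipy, OpenCV 4.12 (cv2) and the standard library are available. Lean on these libraries where they do the work, as an engineer would, in place of code of your own. Each camera call takes 0.05 s, during which the arm holds its last target. There are 200 camera calls.

### The job

Get the bandage shears ready for the next dressing: pull the top drawer of the white bench cabinet well open, take out the orange-handled shears and hang them by one of their finger rings on the free peg of the steel hanger. Leave the drawer fully shut, and do not knock over the red-lidded jar on the cabinet.

Things in the scene. Friction and masses are not known exactly. Their poses are not given: they have to be found in the camera images.
- drawer (a joint): Travel of the cabinet's top drawer in m: 0 fully shut, 0.160 at its stop; it starts shut or up to 12 mm ajar. It moves straight out along the cabinet's front normal (towards the robot), needs about 2 N and stays where it is left. Only the top drawer moves; the lower front is fixed.
- drawer_handle (a point): Middle of the bar of the top drawer's steel D handle: bar 10 mm thick, level, 110 mm long across the drawer (this point's y), 36 mm in front of the drawer's face, 130 mm above the table, 36 mm below the cabinet's top. This point's x points level into the cabinet (the way to push), z up; it moves with the drawer.
- cabinet: White bench cabinet with two blue-grey drawer fronts, 226 mm deep (+x away from its front), 320 wide (y), 166 high, fixed; origin at the centre of its underside, front face at x = -113 mm. Top drawer: front 14 mm thick, tray 46 mm deep and 288 wide inside, inner floor 93 mm above the table; behind a divider at y = -86 mm stand two rolls of tape.
- shears: Bandage shears (rigid, 85 g, 200 mm long, 10 thick), flat in the top drawer across it: rings left, blades right. Two orange shanks side by side, together 22 mm wide, x = -57 to -3 mm, then two oval rings; steel blades bent 20 degrees. Origin: under the rivet, on the underside; +x from rings to blades, y across the rings, z square to the flat (up). Balance point near x = -27 mm.
- ring_a (a point): Centre of the finger ring at the shears' +y side: 84 mm behind the rivet, 21.5 mm to the side, at half the thickness (4.5 mm above the underside). The opening is oval, about 43 mm long (along x) and 29 mm wide, its rim 9 mm thick. Axes as the shears'.
- ring_b (a point): Centre of the other finger ring, at the shears' -y side; same size.
- hanger: Steel hanger, fixed on the table: base plate 120 x 190 mm, two posts and a cross strip 36 mm high (middle 232 mm above the table) with two sloping pegs 124 mm apart. Origin at the centre of the base's underside; +x away from its front, y along the strip. One peg (y = +62 or -62 mm, it varies) is taken by a roll of tape 45 mm wide, the other is free. Bottles up to 235 mm high stand behind it.
- peg_root (a point): Root of the free peg, on the front of the strip, 232 mm above the table. The peg is a straight steel pin 8 mm thick that rises at 45 degrees out of the strip towards the hanger's front (-x).
- peg_tip (a point): Rounded tip of the free peg, 60 mm from the root along the peg.
- jar: Glass jar of gauze with a red lid, 74 mm wide, 127 mm high, loose on the left half of the cabinet's top; origin at the centre of its underside. Leave standing.
Not all that is in view belongs to the job. What is shaped like the jar but purple or turquoise is not meant.

How it is judged:
By the outcome, as a careful person would: the job done as asked, in the order asked, and still so for the second after the job is handed in, with the robot touching nothing.
It also fails if it takes over 59 s, if anything falls off the work surface, if the arm or the gripper's body presses on something with over 40 N, if the wrist force passes 120 N, or if a joint passes its speed limit or range.

## Working session

There is one attempt and no reset: what is moved stays moved. The work goes in short steps, Python scripts to look and compute and a shell command to move; the robot and the scene stay as the last step left them, time stands still between calls to the robot, and variables do not carry over. Pictures are saved under pics/ and viewed, at most 10 in all, crops included, and the job is handed in when it is done.

```bash
ls; mkdir -p pics; python3 - <<'E'
from station import bot
import cv2,numpy as np
s=bot.get_state();print(s['t'],s['ee_pos'],s['tool_rot'],s['grip_width'],bot.grip_point_offset)
ims=[]
for n in['side','top']:
    im=bot.camera(n)[:,:,::-1];cv2.imwrite(f'pics/{n}0.png',im)
    i=bot.camera_info(n);print(n,np.round(i['mtx'],1).tolist(),np.round(i['cam_to_world'],3).tolist())
E
```

```text
pics
0.0 [ 291.3413243  -608.04035595  229.9157883 ] [-3.06130073e+00 -6.95538906e-01  7.45020934e-04] 85.27879652866328 -18.700000000000003
side [[519.0, 0.0, 321.6], [0.0, 519.0, 197.2], [0.0, 0.0, 1.0]] [[0.896, -0.187, 0.403, -67.99], [-0.443, -0.318, 0.838, -1372.98], [-0.029, -0.929, -0.368, 735.408], [0.0, 0.0, 0.0, 1.0]]
top [[364.3, 0.0, 316.8], [0.0, 364.3, 194.1], [0.0, 0.0, 1.0]] [[0.025, -0.999, 0.035, 531.123], [-1.0, -0.025, -0.002, -82.055], [0.002, -0.035, -0.999, 1088.23], [0.0, 0.0, 0.0, 1.0]]
```

View pics/top0.png

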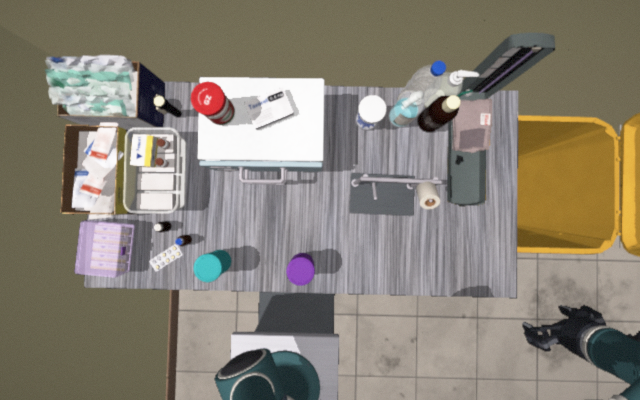

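View pics/side0.png

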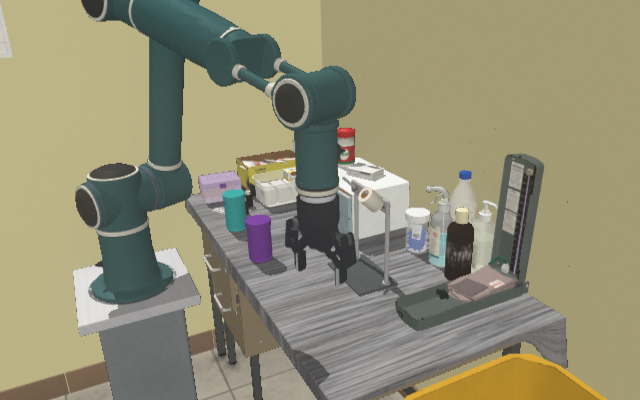

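The top view shows the cabinet's white top (198–324, 78–163) with its handle at (262,180). The red-lidded jar is at (210,95); the look-alikes are turquoise (210,265) and purple (300,269), and are not meant. The hanger strip runs (352,181)–(443,181), with tape on the right peg (428,195) and the free peg on the left (375,188).

```bash
cat > h.py <<'E'
from station import bot
import cv2,numpy as np
from scipy.spatial.transform import Rotation as R
def ray(n,uv,info=None):
    i=info or bot.camera_info(n);uv=np.atleast_2d(uv).astype(float)
    T=np.array(i['cam_to_world']);d=np.c_[uv,np.ones(len(uv))]@np.linalg.inv(i['mtx']).T@T[:3,:3].T
    return T[:3,3],d
def onz(n,uv,z,info=None):
    o,d=ray(n,uv,info);return o+d*((z-o[2])/d[:,2])[:,None]
def proj(n,p,info=None):
    i=info or bot.camera_info(n);T=np.linalg.inv(i['cam_to_world']);p=np.atleast_2d(p)@T[:3,:3].T+T[:3,3]
    q=p@np.array(i['mtx']).T;return q[:,:2]/q[:,2:]
def tri(rs):
    A=0;b=0
    for o,d in rs:
        d=np.ravel(d)/np.linalg.norm(d);P=np.eye(3)-np.outer(d,d);A=A+P;b=b+P@o
    return np.linalg.solve(A,b)
E
python3 - <<'E'
from h import *
im=cv2.imread('pics/top0.png')
m=cv2.inRange(im,(225,225,225),(255,255,255));m[:, :190]=0;m[:,330:]=0;m[170:]=0
c=max(cv2.findContours(m,0,2)[0],key=cv2.contourArea);hull=cv2.convexHull(c)
r=cv2.boxPoints(cv2.minAreaRect(c));print(r.tolist());P=onz('top',r,166);print(P.round(1).tolist(),[np.linalg.norm(P[i]-P[i-1]).round(1) for i in range(4)])
cr=cv2.resize(im[60:225,190:460],None,fx=2.9,fy=2.9,interpolation=cv2.INTER_CUBIC);cv2.imwrite('pics/crop1.png',cr)
E
```

```text
[[198.0, 78.0], [323.0, 78.0], [323.0, 160.0], [198.0, 160.0]]
[[853.0, 227.9, 166.0], [861.4, -91.9, 166.0], [650.6, -97.2, 166.0], [642.4, 220.1, 166.0]] [np.float64(210.7), np.float64(319.9), np.float64(210.9), np.float64(317.4)]
```

View pics/crop1.png

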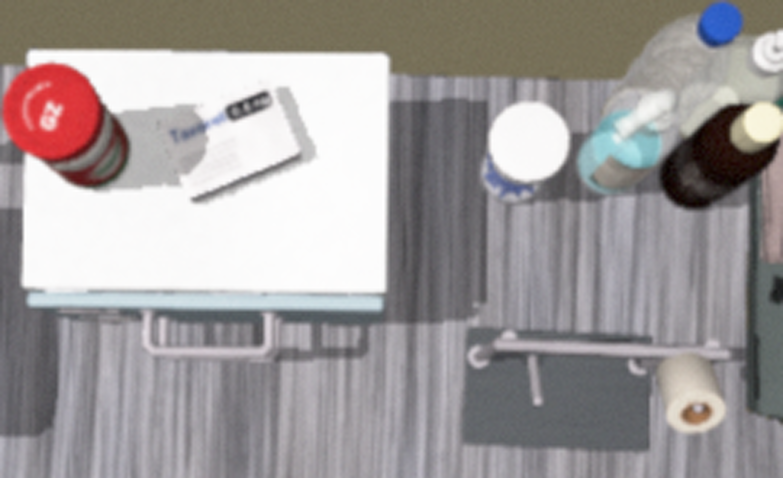

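The crop confirms the red-lid jar at (52,110), the handle bar from (148,350) to (275,354), the free peg's root near (533,352) and tip at (538,401), and the tape on the other peg.

```bash
python3 - <<'E'
from h import *
f=lambda L:np.array(L)/2.9+[190-.3,60-.3]
P=onz('top',f([(28,50),(388,54),(384,293),(23,288)]),166);print(P.round(1).tolist())
print('dr face',onz('top',f([(383,305),(28,299)]),160).round(1).tolist())
H=onz('top',f([(148,351),(211,352),(275,354)]),130);print('handle',H.round(1).tolist())
print('peg',onz('top',f([(533,354)]),232).round(1).tolist(),onz('top',f([(538,401)]),273).round(1).tolist())
print('strip',onz('top',f([(497,345),(728,355)]),250).round(1).tolist())
print('base',onz('top',f([(468,330),(650,338),(648,450),(463,444)]),6).round(1).tolist())
# side view
im=cv2.imread('pics/side0.png');cv2.imwrite('pics/crop2.png',cv2.resize(im[150:310,300:430],None,fx=4,fy=3.7*1.0,interpolation=cv2.INTER_CUBIC))
E
```

```text
[[855.8, 224.5, 166.0], [860.6, -93.2, 166.0], [648.6, -95.0, 166.0], [644.9, 221.2, 166.0]]
dr face [[638.8, -94.4, 160.0], [636.0, 218.4, 160.0]]
handle [[594.9, 117.5, 130.0], [595.4, 60.3, 130.0], [595.1, 2.1, 130.0]]
peg [[593.6, -216.2, 232.0]] [[554.4, -214.4, 273.0]]
strip [[598.7, -184.6, 250.0], [595.5, -368.6, 250.0]]
base [[633.1, -184.4, 6.0], [629.6, -371.5, 6.0], [514.7, -371.3, 6.0], [516.0, -181.9, 6.0]]
```

View pics/crop2.png

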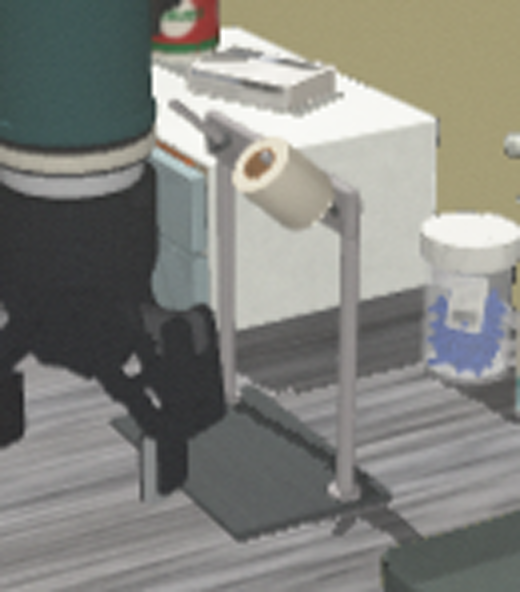

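```bash
cat >> h.py <<'E'
def step(target,ang=None):
    """shift in tool axes to a world TCP target, turn so that tool x lies at ang deg (world)"""
    s=bot.get_state();M=R.from_rotvec(s['tool_rot']).as_matrix()
    a=np.degrees(np.arctan2(M[1,0],M[0,0]))
    print('tcp',np.round(s['ee_pos'],1),'ang',round(a,1),'shift',np.round(M.T@(np.array(target)-s['ee_pos']),1),'turn',None if ang is None else round(a-ang,1))
E
python3 - <<'E'
from h import *
f=lambda L:np.array(L)/2.9+[190-.3,60-.3]
g=lambda L:np.array(L)/[4,3.7]+[300-.4,150-.4]
print('tip',tri([ray('top',f([(538,401)])),ray('side',g([(173,104)]))]))
print('cornerFR',tri([ray('top',f([(384,293)])),ray('side',g([(215,165)]))]))
step([420,-200,230],90.8)
E
```

```text
tip [ 553.96292199 -214.62545604  270.06900384]
cornerFR [650.46768146 -95.72807535 163.14765701]
tcp [ 291.4 -608.1  230.1] ang 25.6 shift [ 292.3 -312.5    0.7] turn -65.2
```

```bash
python3 -m crank '[[36,-39,0,-8],[73,-78,0,-16],[110,-117,0,-24],[146,-156,0,-32],[183,-195,0,-40],[219,-234,0,-48],[256,-273,0,-56],[292,-312,0,-64.4]]' 1 && python3 -c "
from h import *
step([595,60,200],90.8)"
```

```text
t: 0.9
ee_pos: [412.0, -225.2, 231.0]
tool_rot: [-2.215, -2.227, -0.0]
contact_force: [1.0, -0.4, -0.1]
grip_width: 86.0
grasp_force: 0.0
tcp [ 412.  -225.2  231. ] ang 90.3 shift [284.2 184.6  31. ] turn -0.5
```

```bash
python3 -m crank '[[40,25,0,0],[80,50,0,0],[120,80,0,0],[160,105,0,0],[200,135,0,0],[240,160,0,-0.8],[260,175,0,-0.8],[260,175,0,-0.8]]' && python3 - <<'E'
from h import *
import json
step([595,60,118],90.8)
i=bot.camera_info('wrist');print(np.round(i['cam_to_world'],3).tolist(),np.round(i['mtx'],1).tolist())
im=bot.camera('wrist')[:,:,::-1];cv2.imwrite('pics/w1.png',im)
E
```

```text
t: 1.7
ee_pos: [588.2, 35.7, 230.5]
tool_rot: [-2.201, -2.241, -0.0]
contact_force: [0.6, -0.8, 0.2]
grip_width: 85.3
grasp_force: 0.0
tcp [588.2  35.7 230.5] ang 91.0 shift [ 24.    7.2 112.5] turn 0.2
[[1.0, 0.018, 0.003, 586.702], [0.018, -0.955, -0.296, 111.641], [-0.002, 0.296, -0.955, 374.244], [0.0, 0.0, 0.0, 1.0]] [[345.0, 0.0, 319.2], [0.0, 345.0, 204.2], [0.0, 0.0, 1.0]]
```

View pics/w1.png

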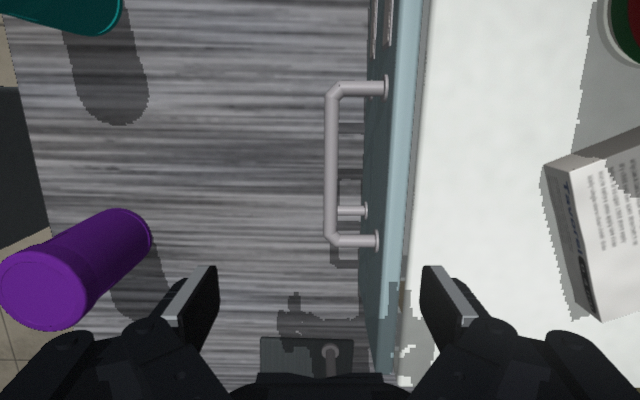

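The wrist view shows the handle bar as a vertical line at column 332, rows 88–240. The drawer face is at column ~378, with the cabinet's white top to the right. The purple jar is off to the left.

```bash
python3 - <<'E'
from h import *
i={'mtx':[[345,0,319.2],[0,345,204.2],[0,0,1]],'cam_to_world':[[1.0,0.018,0.003,586.702],[0.018,-0.955,-0.296,111.641],[-0.002,0.296,-0.955,374.244],[0,0,0,1]]}
print(onz('w',[(332,88),(332,164),(332,240)],130,i).round(1).tolist())
print('purple,teal',onz('top',[(300,269),(210,265)],127).round(0).tolist())
step([595,60,118],90.8)
E
```

```text
[[594.6, 117.7, 130.0], [596.1, 66.2, 130.0], [597.8, 7.4, 130.0]]
purple,teal [[367.0, -45.0, 127.0], [372.0, 191.0, 127.0]]
tcp [587.1  34.1 230.4] ang 91.0 shift [ 25.8   8.5 112.4] turn 0.2
```

```bash
python3 -m crank '[[27,8.5,0,0],[27,8.5,0,0],[27,8.5,20,0],[27,8.5,45,0],[27,8.5,70,0],[27,8.5,90,0],[27,8.5,112,0],[27,8.5,112,0]]' -0.34
```

```text
t: 2.55
ee_pos: [591.3, 58.0, 115.5]
tool_rot: [-2.204, -2.232, 0.01]
contact_force: [-0.4, -0.4, -0.8]
grip_width: 28.1
grasp_force: 0.0
```

```bash
python3 -m crank '[[0,0,0,0],[0,0,0,0],[0,0,0,0],[0,0,0,0],[0,0,0,0]]' -1
```

```text
t: 3.05
ee_pos: [595.4, 58.9, 120.1]
tool_rot: [2.204, 2.236, -0.001]
contact_force: [-0.8, -5.7, 0.0]
grip_width: 7.2
grasp_force: 58.9
```

```bash
python3 -m crank '[[0,-15,0,0],[0,-37,0,0],[0,-60,0,0],[0,-83,0,0],[0,-106,0,0],[0,-128,0,0],[0,-148,0,0],[0,-148,0,0]]'
```

```text
t: 3.85
ee_pos: [445.3, 57.0, 120.1]
tool_rot: [2.204, 2.237, -0.002]
contact_force: [-1.0, -5.2, -1.5]
grip_width: 7.2
grasp_force: 60.7
```

```bash
python3 -m crank '[[0,0,0,0],[0,0,0,0],[0,0,-40,0],[0,0,-80,0],[0,0,-120,0],[0,0,-150,0],[0,0,-150,0],[0,0,-150,0]]' -0.3; python3 - <<'E'
from h import *
import pickle
i=bot.camera_info('wrist');s=bot.get_state()
im=bot.camera('wrist')[:,:,::-1];cv2.imwrite('pics/w2.png',im)
pickle.dump(i,open('w2.pkl','wb'));print(s['ee_pos'],s['joint_vel'])
cv2.imwrite('pics/top2.png',bot.camera('top')[:,:,::-1])
E
```

```text
t: 4.65
ee_pos: [448.2, 58.2, 270.6]
tool_rot: [2.204, 2.236, 0.004]
contact_force: [-0.2, -0.5, -0.4]
grip_width: 30.1
grasp_force: 0.0
[448.24484244  58.22692249 270.59232351] [-0.00176406  0.02053386  0.05160256 -0.00331185 -0.00216148  0.00094298]
```

View pics/w2.png

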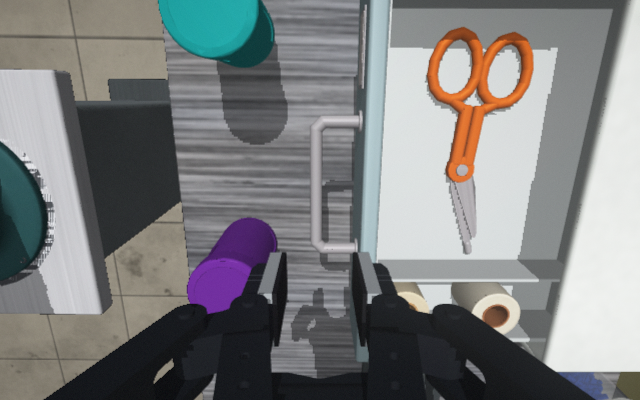

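The drawer is open with the orange-handled shears inside: ring holes at (455,68) and (507,71), rivet at (460,170), blade tip at (467,250).

```bash
python3 - <<'E'
from h import *
import pickle
i=pickle.load(open('w2.pkl','rb'));im=cv2.imread('pics/w2.png')
hsv=cv2.cvtColor(im,cv2.COLOR_BGR2HSV);m=cv2.inRange(hsv,(3,130,90),(22,255,255));m[:,:400]=0;m[210:]=0
cs,hi=cv2.findContours(m,cv2.RETR_CCOMP,cv2.CHAIN_APPROX_NONE)
C={}
for c,h in zip(cs,hi[0]):
    if cv2.contourArea(c)>100:
        M=cv2.moments(c);u=(M['m10']/M['m00'],M['m01']/M['m00'])
        print('hole' if h[3]>=0 else 'outer',cv2.contourArea(c),np.round(u,1),onz('w',[u],98,i).round(1))
for r in(110,125,140,150,170):
    x=np.flatnonzero(m[r]);P=onz('w',[(x[0]-.5,r),(x[-1]+.5,r)],102,i);print(r,x[0],x[-1],P.round(1).tolist())
print('rivet',onz('w',[(460.5,170.5)],103,i).round(1),'tip',onz('w',[(467,252)],98,i).round(1))
print('front inner',onz('w',[(390,60)],139,i),'cab edge',onz('w',[(625,60),(590,230),(560,370)],166,i).round(1).tolist())
E
```

```text
outer 8455.0 [476.5  85.6] [[583.2 145.9  98. ]]
hole 135.5 [461.6 169.6] [[580.5  71.8  98. ]]
hole 227.0 [473.5  99.2] [[582.3 134.5  98. ]]
hole 1467.5 [504.3  71.5] [[605.4 157.7  98. ]]
hole 1511.5 [454.9  66.8] [[562.5 160.8  98. ]]
110 457 491 [[567.1, 125.3, 102.0], [597.7, 125.8, 102.0]]
125 456 480 [[567.9, 112.5, 102.0], [590.0, 112.9, 102.0]]
140 453 477 [[566.9, 99.4, 102.0], [589.3, 99.7, 102.0]]
150 451 475 [[566.3, 90.4, 102.0], [588.9, 90.8, 102.0]]
170 446 473 [[564.0, 72.0, 102.0], [589.8, 72.4, 102.0]]
rivet [[577.4  72.  103. ]] tip [[597.4 -11.9  98. ]]
front inner [[498.82075349 161.30698864 139.        ]] cab edge [[650.6, 161.0, 166.0], [657.3, 39.4, 166.0], [663.6, -93.5, 166.0]]
```

```bash
python3 - <<'E'
from h import *
step([578.6,104,140],86)
E
```

```text
tcp [446.6  58.  268.1] ang 90.8 shift [ 44.1 132.9 127.8] turn 4.8
```

```bash
python3 -m crank '[[15,40,0,0],[30,80,10,2],[44,120,30,4.8],[44,132.5,50,4.8],[44,132.5,80,4.8],[44,132.5,110,4.8],[44,132.5,128,4.8],[44,132.5,128,4.8]]' 0.18;  python3 -m crank '[[0,0,0,0],[0,0,0,0]]'; python3 - <<'E'
from h import *
step([578.6,104,94],86)
E
```

```text
t: 5.55
ee_pos: [574.7, 103.1, 135.2]
tool_rot: [-2.293, -2.138, 0.014]
contact_force: [-0.2, 0.1, -0.4]
grip_width: 50.5
grasp_force: 0.0
t: 5.75
ee_pos: [579.8, 103.7, 142.2]
tool_rot: [2.297, 2.142, 0.002]
contact_force: [0.6, 0.7, -0.6]
grip_width: 50.1
grasp_force: 0.0
tcp [579.8 103.7 142.2] ang 86.0 shift [ 0.2 -1.3 48.2] turn 0.0
```

```bash
python3 -m crank '[[0,-1,15,0],[0,-1,30,0],[0,-1,40,0],[0,-1,46,0],[0,-1,46,0],[0,-1,46,0]]'; python3 -c "
from h import *
step([578.6,104,94],86)"
```

```text
t: 6.35
ee_pos: [578.1, 103.6, 95.1]
tool_rot: [-2.298, -2.142, 0.0]
contact_force: [0.3, -0.1, 0.1]
grip_width: 50.4
grasp_force: 0.0
tcp [578.1 103.6  95.1] ang 86.0 shift [0.4 0.5 1.1] turn -0.0
```

```bash
python3 -m crank '[[0,0,1,0],[0,0,1,0],[0,0,1,0],[0,0,1,0],[0,0,1,0],[0,0,1,0]]' -1; python3 -m crank '[[0,0,-8,0],[0,0,-20,0],[0,0,-40,0],[0,0,-65,0],[0,0,-90,0],[0,0,-115,0],[0,0,-140,0],[0,0,-140,0]]'; python3 - <<'E'
from h import *
import pickle
i=bot.camera_info('wrist');s=bot.get_state()
im=bot.camera('wrist')[:,:,::-1];cv2.imwrite('pics/w3.png',im)
pickle.dump(i,open('w3.pkl','wb'));print(s['ee_pos'],s['tool_rot'],s['grip_width'],s['grasp_force'])
E
```

```text
t: 6.95
ee_pos: [578.8, 103.8, 95.2]
tool_rot: [2.297, 2.142, 0.002]
contact_force: [-0.6, -0.3, 5.7]
grip_width: 19.0
grasp_force: 60.8
t: 7.75
ee_pos: [580.5, 104.0, 239.4]
tool_rot: [2.294, 2.139, 0.01]
contact_force: [0.5, -0.4, -0.8]
grip_width: 19.5
grasp_force: 60.2
[580.54346376 104.03585381 239.39136671] [2.29413717 2.13939401 0.01042078] 19.47969461758275 60.17969012260437
```

View pics/w3.png

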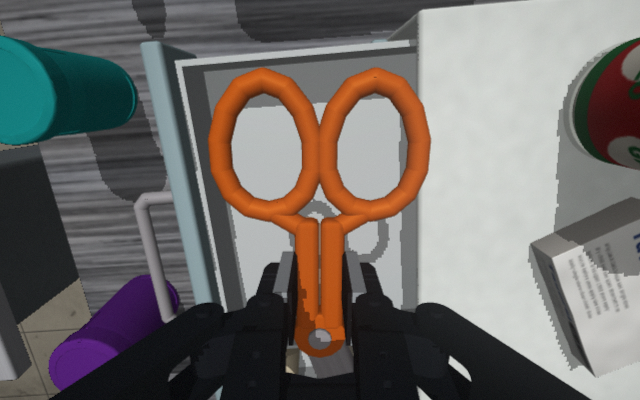

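The shears are gripped by the shanks, with ring holes at (268,147) and (375,147).

```bash
python3 - <<'E'
from h import *
import pickle
i=pickle.load(open('w3.pkl','rb'));im=cv2.imread('pics/w3.png')
hsv=cv2.cvtColor(im,cv2.COLOR_BGR2HSV);m=cv2.inRange(hsv,(3,130,90),(22,255,255))
cs,hi=cv2.findContours(m,cv2.RETR_CCOMP,cv2.CHAIN_APPROX_NONE)
T=np.array([580.5,104.0,239.4]);M=R.from_rotvec([2.2941,2.1394,.0104]).as_matrix()
P=[]
for c,h in zip(cs,hi[0]):
    if h[3]>=0 and cv2.contourArea(c)>3000:
        e=cv2.fitEllipse(c);b=cv2.boundingRect(c)
        p=onz('w',[e[0]],241.9,i)[0];print(np.round(e[0],1),b,p.round(1),'tool',(M.T@(p-T)).round(1))
        print('size',(onz('w',[(b[0],147),(b[0]+b[2],147)],246,i)).round(1)[:,0], onz('w',[(e[0][0],b[1]),(e[0][0],b[1]+b[3])],242,i)[:,1].round(1));P.append(p)
print(np.linalg.norm(P[0]-P[1]))
E
```

```text
[372.1 147.4] (336, 90, 74, 112) [605.5 158.8 241.9] tool [56.4 21.1 -2.2]
size [590.6 619.9] [181.1 135.5]
[265.4 147.3] (228, 90, 75, 112) [562.1 161.9 241.9] tool [ 56.5 -22.4  -2.6]
size [548.  577.6] [183.9 138.8]
43.50855740719837
```

```bash
python3 - <<'E'
from h import *
step([440,-193,315],0)
E
```

```text
tcp [579.4 103.9 236.8] ang 86.0 shift [-305.8 -118.   -79. ] turn 86.0
```

```bash
python3 -m crank '[[0,0,-30,0],[-15,-20,-60,4],[-45,-40,-79,12],[-80,-60,-79,20],[-115,-80,-79,28],[-150,-100,-79,36],[-185,-118,-79,44],[-185,-118,-79,44]]'; python3 -c "
from h import *
step([440,-193,315],0)"
```

```text
t: 8.6
ee_pos: [444.4, -75.5, 311.3]
tool_rot: [-2.936, -1.116, 0.006]
contact_force: [0.3, 0.7, -0.4]
grip_width: 19.3
grasp_force: 60.1
tcp [444.4 -75.5 311.3] ang 41.6 shift [-81.3  84.9  -3.5] turn 41.6
```

```bash
python3 -m crank '[[-15,15,0,7],[-30,32,0,14],[-48,48,0,21],[-62,65,0,28],[-80,83,0,35],[-82,85,0,42],[-82,85,0,42],[-82,85,0,42]]'; python3 - <<'E'
from h import *
import pickle
step([496,-193,300],0)
i=bot.camera_info('wrist');s=bot.get_state()
im=bot.camera('wrist')[:,:,::-1];cv2.imwrite('pics/w4.png',im)
pickle.dump((i,s),open('w4.pkl','wb'))
E
```

```text
t: 9.4
ee_pos: [443.2, -189.9, 312.0]
tool_rot: [-3.14, -0.006, 0.003]
contact_force: [0.2, -0.7, -1.0]
grip_width: 19.5
grasp_force: 60.1
tcp [ 443.2 -189.9  312. ] ang 0.2 shift [52.8  3.3 11.9] turn 0.2
```

View pics/w4.png

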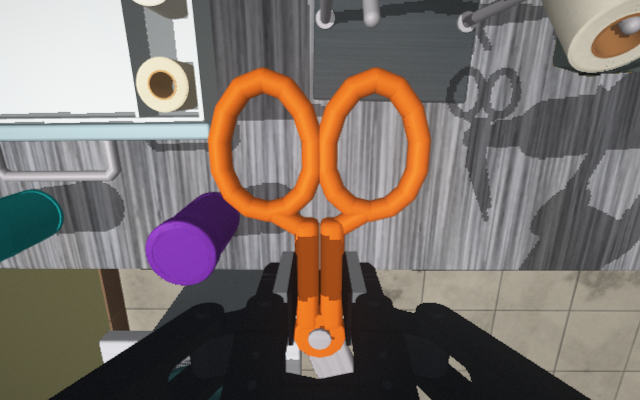

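Grasp unchanged. The free peg's tip is at about (372,20), above the right-hand ring in the picture (375,147), which is ring_a.

```bash
python3 - <<'E'
from h import *
import pickle
i,s=pickle.load(open('w4.pkl','rb'))
print(onz('w',[(372,24)],274,i).round(1), onz('w',[(372,147.4)],s['ee_pos'][2]+3,i).round(1))
step([496,-193,289],0)
E
```

```text
[[ 551.4 -214.1  274. ]] [[ 499.  -210.8  315. ]]
tcp [ 443.3 -189.8  312.3] ang 0.2 shift [52.7  3.4 23.2] turn 0.2
```

```bash
python3 -m crank '[[20,3.4,0,0],[40,3.4,0,0],[53,3.4,5,0],[53,3.4,10,0],[53,3.4,10,0],[53,3.4,10,0]]'; python3 - <<'E'
from h import *
im=bot.camera('wrist')[:,:,::-1];a=im[60:240,200:440]
b=bot.camera('side')[:,:,::-1][110:270,270:430];cv2.imwrite('pics/w5.png',np.hstack([cv2.resize(a,(533,400),interpolation=2),cv2.resize(b,(400,400),interpolation=2)])[:, :800] if 0 else np.hstack([cv2.resize(a,(400,300),interpolation=2),cv2.resize(b,(400,400),interpolation=2)[:300]]))
step([496,-193,275],0)
E
```

```text
t: 10.05
ee_pos: [495.6, -193.7, 302.7]
tool_rot: [-3.141, -0.001, 0.002]
contact_force: [-0.1, -0.3, -1.4]
grip_width: 19.4
grasp_force: 60.1
tcp [ 495.9 -194.   303.4] ang 0.0 shift [ 0.1 -1.  28.4] turn 0.0
```

View pics/w5.png

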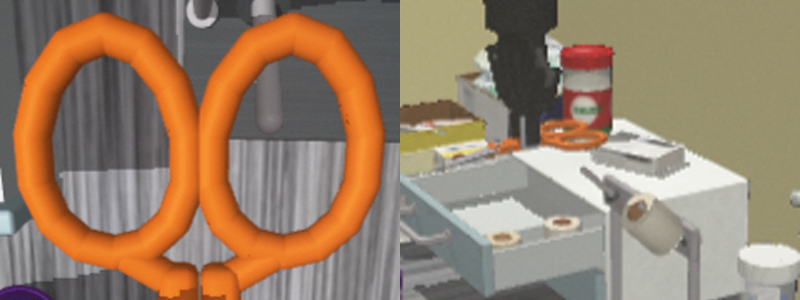

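The peg tip shows inside the right ring's opening, where perspective puts it when it is centred. Descending along the peg.

```bash
python3 -m crank '[[-1,-1,10,0],[-1,-1,20,0],[-1,-1,28,0],[2,-1,34,0],[6,-1,42,0],[10,-1,50,0],[10,-1,50,0],[10,-1,50,0]]'; python3 - <<'E'
from h import *
s=bot.get_state();print(s['ee_pos'],s['contact_force'])
im=bot.camera('wrist')[:,:,::-1];a=im[60:240,200:440]
b=bot.camera('side')[:,:,::-1][130:250,300:400];cv2.imwrite('pics/w6.png',np.hstack([cv2.resize(a,(400,300),interpolation=2),cv2.resize(b,(400,480),interpolation=2)[:300]]))
E
```

```text
t: 10.95
ee_pos: [506.4, -193.0, 252.9]
tool_rot: [-3.141, -0.0, 0.001]
contact_force: [0.3, 0.3, -1.1]
grip_width: 19.6
grasp_force: 60.1
[ 506.42682159 -192.99324394  252.89120012] [ 0.26155163  0.29839807 -1.08376643]
```

View pics/w6.png

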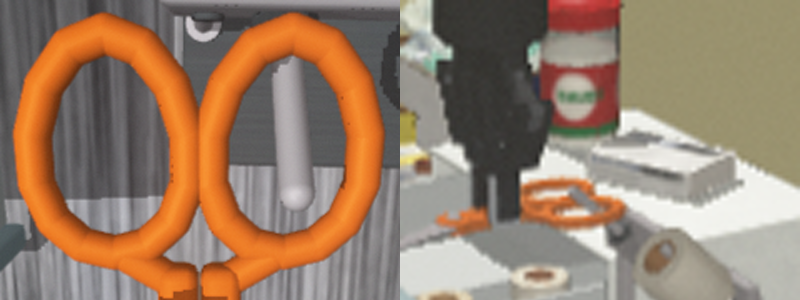

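The peg stands through ring_a, with its tip above the ring plane. Releasing.

```bash
python3 -m crank '[[0,0,0,0],[0,0,0,0],[0,0,0,0],[0,0,0,0],[0,0,0,0],[0,0,0,0],[0,0,0,0],[0,0,0,0]]' 1; python3 - <<'E'
from h import *
s=bot.get_state();print(s['ee_pos'],s['contact_force'])
im=bot.camera('wrist')[:,:,::-1];a=im[0:300,160:560]
b=bot.camera('side')[:,:,::-1][130:280,270:420];cv2.imwrite('pics/w7.png',np.hstack([a,cv2.resize(b,(400,400),interpolation=2)[:300]]))
E
```

```text
t: 11.85
ee_pos: [506.4, -193.1, 253.3]
tool_rot: [-3.142, 0.0, 0.0]
contact_force: [0.6, -0.4, -0.2]
grip_width: 85.2
grasp_force: 0.0
[ 506.37456094 -193.0625505   253.26048463] [ 0.63964796 -0.43913704 -0.15927703]
```

View pics/w7.png

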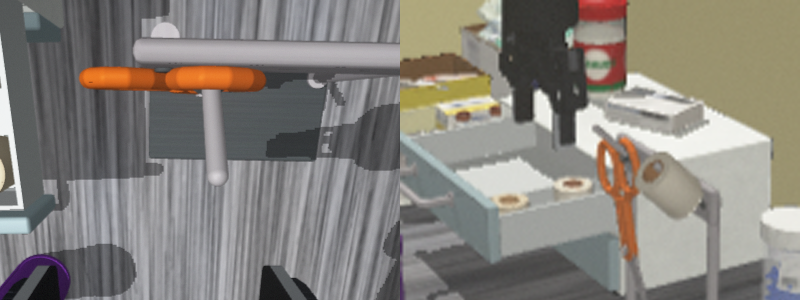

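The shears hang by ring_a on the peg, clear of the gripper, and the jar is standing. Next: withdraw and shut the drawer with closed fingers against the handle bar.

```bash
python3 -m crank '[[-20,0,0,0],[-50,0,-20,0],[-86,-20,-50,0],[-86,-60,-50,0],[-90,-100,-50,0],[-90,-140,-50,0],[-90,-180,-50,0],[-90,-220,-50,0]]'; python3 -m crank '[[0,0,0,0],[0,0,0,0],[0,0,0,0]]' -1;  python3 -c "
from h import *
step([416,58,122],0)"
```

```text
t: 12.75
ee_pos: [416.1, 28.3, 303.6]
tool_rot: [-3.142, 0.001, -0.002]
contact_force: [1.1, 0.9, 0.7]
grip_width: 85.4
grasp_force: 0.0
t: 13.05
ee_pos: [416.4, 26.2, 303.3]
tool_rot: [3.141, -0.001, -0.0]
contact_force: [-0.3, -0.5, -0.2]
grip_width: 43.8
grasp_force: 0.0
tcp [416.4  26.2 303.3] ang -0.0 shift [ -0.4 -31.9 181.3] turn -0.0
```

```bash
python3 -m crank '[[0,-32,0,0],[0,-32,30,0],[0,-32,65,0],[0,-32,100,0],[0,-32,135,0],[0,-32,165,0],[0,-32,180,0],[0,-32,180,0]]' -1;  python3 -m crank '[[12,0,0,0],[30,0,0,0],[50,0,0,0],[70,0,0,0],[90,0,0,0],[110,0,0,0],[130,0,0,0],[145,0,0,0]]'; python3 -m crank '[[0,0,0,0],[0,0,0,0]]'
```

```text
t: 13.85
ee_pos: [414.1, 57.2, 120.5]
tool_rot: [3.141, -0.004, -0.01]
contact_force: [-0.5, 0.1, 0.4]
grip_width: 0.0
grasp_force: 0.0
t: 14.65
ee_pos: [564.1, 58.6, 124.8]
tool_rot: [-3.141, 0.001, -0.003]
contact_force: [-2.6, 2.4, -0.5]
grip_width: 0.1
grasp_force: 1.1
t: 14.85
ee_pos: [562.9, 58.5, 124.5]
tool_rot: [3.142, -0.001, 0.003]
contact_force: [-0.9, -0.3, 0.2]
grip_width: -0.1
grasp_force: 0.0
```

```bash
python3 -m crank '[[6,0,0,0],[10,0,0,0],[13,0,0,0],[15,0,0,0]]' | egrep 't:|ee_p|contact'; for k in 1 2; do :; done; python3 -m crank '[[2,0,0,0],[3,0,0,0],[3,0,0,0]]'| egrep 't:|ee_p|contact'; python3 -m crank '[[2,0,0,0],[3,0,0,0],[3,0,0,0]]'| egrep 't:|ee_p|contact'
```

```text
t: 15.25
ee_pos: [576.3, 58.9, 123.4]
tool_rot: [3.142, 0.0, -0.001]
contact_force: [-1.4, -0.2, 1.3]
t: 15.55
ee_pos: [579.5, 59.0, 123.3]
tool_rot: [-3.142, -0.0, -0.0]
contact_force: [-1.4, 0.8, -0.0]
t: 15.85
ee_pos: [581.3, 59.0, 123.1]
tool_rot: [-3.142, -0.0, 0.004]
contact_force: [-5.4, -0.1, 3.2]
```

```bash
python3 -m crank '[[2,0,0,0],[2,0,0,0],[2,0,0,0]]'| egrep 'ee_p|contact'; python3 -m crank '[[2,0,0,0],[2,0,0,0],[2,0,0,0]]'| egrep 'ee_p|contact'
```

```text
ee_pos: [581.3, 59.0, 123.0]
contact_force: [-10.8, 0.2, 7.2]
ee_pos: [581.5, 58.9, 122.9]
contact_force: [-15.4, 0.9, 10.8]
```

```bash
python3 -m crank '[[2,0,0,0],[2,0,0,0],[-4,0,0,0],[-15,0,0,0],[-50,0,0,0],[-90,0,0,0],[-110,0,0,0],[-110,0,0,0]]'| egrep 'ee_p|contact';python3 -m crank '[[-30,0,-30,0],[-40,0,-70,0],[-40,0,-110,0],[-40,0,-110,0],[-40,0,-110,0]]'| egrep 't:|ee_p|contact'; python3 - <<'E'
from h import *
out={}
for n in('top','side'):
    im=bot.camera(n)[:,:,::-1];cv2.imwrite(f'pics/{n}_end.png',im)
    h=cv2.cvtColor(im,cv2.COLOR_BGR2HSV)
    for c,lo,hi in(('orange',(6,170,120),(15,255,255)),('red',(176,150,90),(180,255,255))):
        m=cv2.inRange(h,lo,hi);k,l,st,ce=cv2.connectedComponentsWithStats(m)
        print(n,c,[(st[j].tolist(),ce[j].round(0).tolist()) for j in range(1,k) if st[j][4]>25])
a=cv2.imread('pics/top0.png');b=cv2.imread('pics/top_end.png')
for u in(220,262,310):
    print(u,a[150:190,u].mean(1).round().astype(int).tolist(),b[150:190,u].mean(1).round().astype(int).tolist())
E
```

```text
ee_pos: [473.7, 58.9, 122.7]
contact_force: [0.8, -0.6, -0.6]
t: 17.75
ee_pos: [438.7, 59.0, 235.3]
tool_rot: [-3.141, 0.0, -0.009]
contact_force: [0.1, -0.3, -0.1]
top orange [([347, 181, 36, 7, 126], [365.0, 184.0])]
top red [([191, 82, 34, 34, 690], [208.0, 99.0])]
side orange []
side red []
220 [251, 251, 251, 251, 251, 251, 251, 251, 247, 224, 185, 198, 215, 219, 215, 182, 132, 131, 112, 113, 120, 135, 141, 142, 143, 140, 140, 133, 139, 136, 136, 137, 140, 142, 139, 139, 139, 139, 140, 139] [251, 251, 251, 251, 251, 251, 251, 250, 247, 218, 183, 213, 218, 220, 208, 171, 150, 133, 115, 115, 119, 135, 138, 139, 142, 141, 138, 135, 135, 135, 139, 138, 141, 141, 139, 140, 137, 142, 139, 142]
262 [251, 250, 251, 251, 251, 251, 250, 250, 249, 235, 197, 199, 212, 218, 218, 210, 165, 104, 93, 90, 97, 108, 109, 108, 106, 111, 109, 110, 114, 148, 194, 204, 180, 157, 157, 173, 173, 172, 170, 169] [250, 250, 251, 251, 251, 250, 250, 250, 249, 237, 197, 203, 215, 220, 214, 179, 110, 91, 94, 94, 99, 104, 110, 109, 110, 108, 112, 112, 128, 166, 197, 190, 183, 178, 162, 173, 175, 171, 171, 172]
310 [252, 251, 252, 252, 252, 252, 252, 253, 253, 250, 235, 200, 204, 215, 215, 215, 190, 126, 95, 93, 93, 96, 111, 133, 135, 136, 134, 134, 135, 118, 93, 88, 93, 110, 134, 134, 136, 139, 136, 138] [252, 251, 252, 252, 252, 252, 252, 252, 253, 251, 232, 190, 207, 216, 219, 209, 166, 104, 105, 110, 97, 94, 114, 134, 136, 134, 134, 134, 132, 119, 92, 93, 92, 112, 134, 136, 140, 138, 138, 138]
```

```bash
python3 -c "
from station import bot
print(bot.sign_off())"
```

```text
the job is handed in; nothing more can be done
None
```

I hung the shears by one finger ring on the free peg, pushed the drawer shut to its stop and left the red-lidded jar standing; I handed in at about 18 s, but viewed 11 pictures, one over the limit of 10.

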